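# Stand the drained tube rack up and lock it in its dock

## Task

The empty orange tube rack was left lying on its long side to drain. Using gentle pushes only, with nothing gripped or lifted, tip it over its lower edge so that it stands upright on its foot, and push it along the bench fully home against the end stop of the blue dock. Only then swing the dock's black retaining arm across behind the rack as far as it goes, so that the rack is held for uncapping tubes, and leave the other things on the bench where they are.

Things in the scene. Friction and masses are not known exactly. Their poses are not given: they have to be found in the camera images.
- rack: Loose orange empty tube rack, about 0.18 kg, 78 (x) x 152 (y) x 60 mm (z, foot to open top); origin at the centre of its foot. It starts on its long -x side, +x side up, z level and pointing away from the dock, origin 39 mm and upper side 78 mm above the bench. Solid: 4 mm foot plate; end plates at y = +-72 to +-76; 2 mm bars along y at x = -36, 0, +36, each at z = 27-31 and 55-59.
- rack_heel (a point): middle of the foot edge about which the rack tips (rack x -39, y 0, z 0 mm): at the start on the bench, on the dock's side, 140 to 165 mm from the dock's origin. Bench friction keeps it from sliding if the rack is pushed near the top and along the arc. After tipping, the rack stands on the dock's side of it, its centre 39 mm beyond.
- rack_rim (a point): middle of the rack's top bar that is uppermost while it lies (rack x 37, y 0, z 58 mm), 76 mm above the bench at the start. Pushed towards the dock it moves on a 95 mm arc about rack_heel, forwards and up to 95 mm height; past about 40 degrees of tipping the rack falls onto its foot by itself.
- dock: Fixed U-shaped blue metal frame, open towards the robot, that takes the standing rack. Origin on the bench where the foot centre of a rack that is home lies; x points into the dock (the way to push), y to the left of that, z up. Side rails 16 mm high with slippery white liners, inner faces at y = +-80 mm, x = -47 to +41 mm. No floor plate: the rack slides on the bench.
- dock_stop (a point): middle of the end stop's contact plane (dock x 39, y 0, z 14 mm), the faces of its two black rubber bumpers; the stop is 24 mm high and 192 mm wide
- dock_mouth (a point): middle of the mouth of the flared lead-ins, on the bench (dock x -72, y 0 mm), 174 mm wide there. At the start the rack lies in front of it with its long side across, within 6 mm of the middle line and 0.06 rad of square.
- latch (a joint): angle of the black retaining arm on its upright pivot: 0 = open, pointing back out of the dock (dock -x) and 20 degrees outwards (dock -y); 1.92 = closed at a fixed stop, pointing along the dock's +y, 2.5 mm behind a rack that is home. It turns clockwise seen from above as it grows, stays where it is left and takes about 1 N at the post. It starts between 0 and 0.3.
- latch_pivot (a point): pivot of the retaining arm at the dock's right-hand front corner (dock x -47.5, y -98 mm), 26 mm above the bench
- latch_post (a point): centre of the top of the red round thumb post near the free end of the retaining arm, 68 mm from the pivot and 62 mm above the bench; the post is 11 to 15 mm thick and stands on the 12 mm wide black arm, which spans heights 20.5 to 31.5 mm and is 79 mm long
- small_bottle: small white reagent bottle with green cap, 36 x 36 x 70 mm, loose; origin at the centre of its underside
- pipette: white and red micropipette lying down, 240 x 37 x 28 mm, loose; origin at the middle of its underside
- timer: white bench timer, 66 x 66 x 18 mm, loose; origin at the centre of its underside
- marker: blue marker pen lying down, 135 x 14 x 12 mm, loose; origin at the middle of its underside
- dish: clear petri dish, 90 x 90 x 16 mm, loose; origin at the centre of its underside

How it is judged (in metres and radians):
On the way, in this order (a step that is already met when the one before it is completed fails the run):
1. the rack stands upright on its foot, the retaining arm still open (angle between rack's own z axis and vertical below 0.1 rad and height (world z) of rack below 0.006 m and value of joint latch below 1 rad), for 0.2 s.
2. the rack is home against the end stop, the retaining arm still open (angle between rack's own z axis and vertical below 0.08 rad and x of rack in the frame of dock between -0.004 and 0.004 m and y of rack in the frame of dock between -0.007 and 0.007 m and height (world z) of rack below 0.004 m and angle between the y axis of rack and the y axis of dock, either way round below 0.06 rad and value of joint latch below 1 rad), for 0.2 s.
3. the retaining arm is swung across behind the rack (value of joint latch above 1.8 rad), for 0.2 s.
At the end, for the whole second after the job is handed in: The rack stands upright on the bench in the dock (within 0.08 rad of upright, 4 mm of the end stop, 7 mm of the middle, 0.06 rad of square, at rest) and the retaining arm is closed behind it (over 1.8 of 1.92 rad) (angle between rack's own z axis and vertical below 0.08 rad and x of rack in the frame of dock between -0.004 and 0.004 m and y of rack in the frame of dock between -0.007 and 0.007 m and height (world z) of rack below 0.004 m and angle between the y axis of rack and the y axis of dock, either way round below 0.06 rad and value of joint latch above 1.8 rad and linear speed of rack below 0.01 m/s); the robot touches nothing.
It fails at once if the rack is lifted: its tipping edge rises more than 20 mm off the bench (height (world z) of rack_heel above 0.02 m).
It fails at once if the rack is gripped or pushed roughly: over 35 N between fingers and rack (contact force between the fingers and rack above 35 N).
It fails at once if the retaining arm or dock is gripped or pushed roughly: over 35 N between fingers and dock (contact force between the fingers and dock above 35 N).
It fails at once if another thing on the bench is moved more than 25 mm (distance of any of small_bottle, pipette, timer, marker, dish from where it was at the start of the episode above 0.025 m).
It also fails if it takes over 59 s, if anything falls off the work surface, if the arm or the gripper's body presses on something with over 40 N, if the wrist force passes 120 N, or if a joint passes its speed limit or range.

## Robot

A 6-joint arm with a two-finger parallel gripper is mounted at the origin on a cart in front of the work surface, level with it; the furniture and walls round the work are solid. World frame = base frame: x ahead of the robot, y to its left, z up, the work surface at z = 0. Lengths are in m, angles in degrees, forces in N, time in s.
With the tool pointing down it reaches from about 0.375 to 0.9 m from the base axis. Payload 3.1 kg.
Tool frame: the origin (TCP) lies midway between the tips of the shut fingers; the grasp point (between the pads) lies bot.hold_point_z behind it (bot.hold_point_z is the distance from the TCP to the grasp point, in m); z points along the fingers, y is the direction in which the jaws open and shut (so a half turn about z gives the same grasp; the last joint's range is limited). The gripper opens to 87 mm and grips with 3 to 60 N. Pads are 19 mm wide; open, the fingers measure 117 mm over their backs; the gripper's body (75 mm by 190 mm) begins 51 mm behind the grasp point.
Start: joints at [-79.784, 30.224, 82.088, -0, 67.689, -10.227], TCP at [0.218, -0.586, 0.223] pointing down, gripper open.
Joint ranges: [-176.69, 176.69], [-43.24, 126.21], [12.49, 139.97], [-82, 262], [0, 151.66], [-163.58, 163.58]. Speed limits (degrees/s): [159.86, 159.86, 180, 180, 180, 180].

## Interface

Orientations are given as a 3x3 rotation matrix whose columns are the frame's x, y, z axes.
In Python, from rig import bot, vision gives the robot as it stands.
- The arm moves only by the shell command python3 -m inch 'ROWS'. ROWS is JSON, a list of rows, each a list of 5 numbers: the finger opening in mm, from 0 to 87, then the shift along the tool's x, y, z in mm, then the turn about the tool's z in rad. In form: [[hand, dx, dy, dz, roll], ...]. A call has 1 to 8 rows; each row is the pose to reach, as a shift and turn from the pose measured when the call began, along the tool's axes at that moment; what a row does not reach only later rows make up. A row lasts 1/10 s, in which the tool goes at most 50 mm and 8.59 degrees, less where a joint would pass 70% of its speed; a pose out of reach is approached as far as the arm can. A call with a gripper value outside its range is refused whole. The fingers move at their own pace and stop on an object; the grip force is fixed at half the most. Time passes only in rows, so rows that repeat a pose let the fingers close. It gives the time, the measured TCP pose, the force and the opening at its end, in the units of the state.
- bot.read_state(): the state, without advancing time (a new reading comes with each control period).
- vision.capture(name): name is "side" or "top"; returns (picture, depth): 420x560x3 uint8, red, green, blue; 420x560 float32, m along the optical axis (not along the pixel's ray), 0 where there is no reading.
- vision.camera_model(name): a dict with "intrinsics" (3x3 intrinsics, pixels), "camera_from_world" (4x4, takes a point from world to camera coordinates). Camera axes: x right, y down, z forward; pixel columns grow to the right and rows downward; lengths in m; the calibration is good to about 2 mm. A picture is of the moment at which its call begins. camera_model takes no time and is no camera call.
- bot.hand_in(): hands the job in, once; it reports no verdict.
The state is a dict: "time_s": time; "joint_positions": joint angles; "qvel": joint speeds; "tau": joint torques, N m; "position": TCP position; "tcp_rot": TCP orientation; "force": force on the tool from outside, world axes, zero at the start; "moment": the same for the moment, N m; "opening": opening from 0.0 (shut) to 1.0 (fully open).
Only numpy, scipy, OpenCV 4.12 (cv2) and the standard library are available. Lean on these libraries where they do the work, as an engineer would, in place of code of your own. Each camera call takes 0.05 s, during which the arm holds its last target. There are 200 camera calls.

## Working session

There is one attempt and no reset: what is moved stays moved. The work goes in short steps, Python scripts to look and compute and a shell command to move; the robot and the scene stay as the last step left them, time stands still between calls to the robot, and variables do not carry over. Pictures are saved under pics/ and viewed, about 8 in all and at most 12, crops included, and the job is handed in when it is done.

```bash
mkdir -p pics; ls; python3 - <<'E'
from rig import bot, vision
import cv2,numpy as np
for n in("top","side"):
    p,d=vision.capture(n); cv2.imwrite(f"pics/{n}0.png",p[:,:,::-1]); np.save(f"pics/{n}0.npy",d)
    print(n,vision.camera_model(n))
print(bot.read_state(),bot.hold_point_z)
E
```

```text
pics
top {'intrinsics': array([[517.25042244,   0.        , 274.6200076 ],
       [  0.        , 517.25042244, 210.99785033],
       [  0.        ,   0.        ,   1.        ]]), 'camera_from_world': array([[ 0.01632661, -0.99985223,  0.00538176, -0.16587629],
       [-0.99772003, -0.01664384, -0.06540434,  0.5634797 ],
       [ 0.06548424, -0.00430166, -0.99784433,  1.65179544],
       [ 0.        ,  0.        ,  0.        ,  1.        ]])}
side {'intrinsics': array([[382.79155957,   0.        , 279.87837437],
       [  0.        , 382.79155957, 205.57601831],
       [  0.        ,   0.        ,   1.        ]]), 'camera_from_world': array([[ 9.97779550e-01, -6.49343642e-02, -1.48154502e-02,
        -5.73061115e-01],
       [-5.10318724e-02, -6.02412704e-01, -7.96551745e-01,
        -1.15571682e-03],
       [ 4.27985657e-02,  7.95539102e-01, -6.04388799e-01,
         1.52639933e+00],
       [ 0.00000000e+00,  0.00000000e+00,  0.00000000e+00,
         1.00000000e+00]])}
{'time_s': 0.1, 'joint_positions': array([-7.97843477e+01,  3.02732816e+01,  8.21497152e+01,  7.30717048e-04,
        6.76908246e+01, -1.02267192e+01]), 'qvel': array([ 0.02088975, -0.18831594, -0.13894821,  0.01244524,  0.12194001,
        0.02617769]), 'tau': array([-8.52072503e-05, -4.40986490e+01, -1.77150464e+01,  6.34216983e-02,
        5.33908478e-02, -5.05609114e-05]), 'position': array([ 0.21820655, -0.58495438,  0.22166962]), 'tcp_rot': array([[ 9.37025714e-01,  3.49260212e-01, -3.40711404e-04],
       [ 3.49260188e-01, -9.37023741e-01,  1.95715782e-03],
       [ 3.64302680e-04, -1.95290413e-03, -9.99998027e-01]]), 'force': array([0.03879051, 0.82958537, 0.22480532]), 'moment': array([-0.02240333, -0.00354897,  0.00313669]), 'opening': 0.9990017625609455} 0.0187
```

View pics/top0.png

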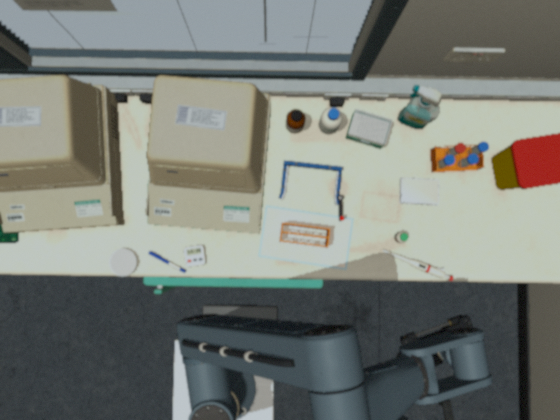

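View pics/side0.png

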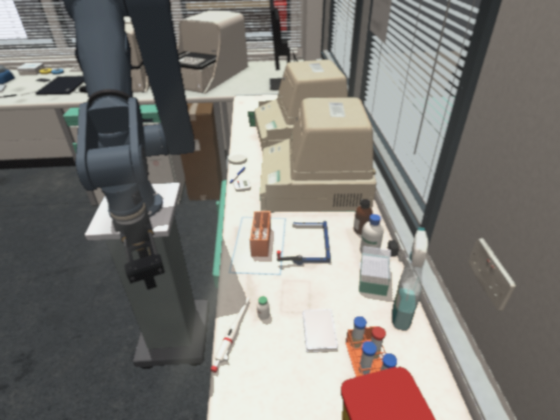

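The top view shows the dock at about (283–342, 162–200), the rack at (280–333, 221–247), the red latch post near (342, 216), and the bottle at (402, 237). I'll enlarge this area.

```bash
cat > h.py <<'E'
from rig import bot, vision
import cv2,numpy as np
def back(n,u,v,z):
    "world point at height z seen at pixel u,v"
    m=vision.camera_model(n);T=m["camera_from_world"];R=T[:3,:3];c=-R.T@T[:3,3]
    r=R.T@np.linalg.inv(m["intrinsics"])@[u,v,1];return c+r*(z-c[2])/r[2]
def proj(n,P):
    m=vision.camera_model(n);q=m["intrinsics"]@(m["camera_from_world"]@np.r_[P,1])[:3];return q[:2]/q[2]
def crop(img,u0,v0,u1,v1,s,f):
    c=cv2.resize(img[v0:v1,u0:u1],None,fx=s,fy=s,interpolation=cv2.INTER_CUBIC)
    for u in range(u0-u0%-10,u1,10): cv2.putText(c,str(u),((u-u0)*s,8),0,.3,(0,0,255));cv2.line(c,((u-u0)*s,10),((u-u0)*s,16),(0,0,255))
    for v in range(v0-v0%-10,v1,10): cv2.putText(c,str(v),(0,(v-v0)*s+3),0,.3,(0,0,255));cv2.line(c,(22,(v-v0)*s),(28,(v-v0)*s),(0,0,255))
    cv2.imwrite(f,c)
E
python3 - <<'E'
from h import *
crop(cv2.imread("pics/top0.png"),255,145,365,260,5,"pics/c1.png")
E
```

```text
(no output)
```

View pics/c1.png

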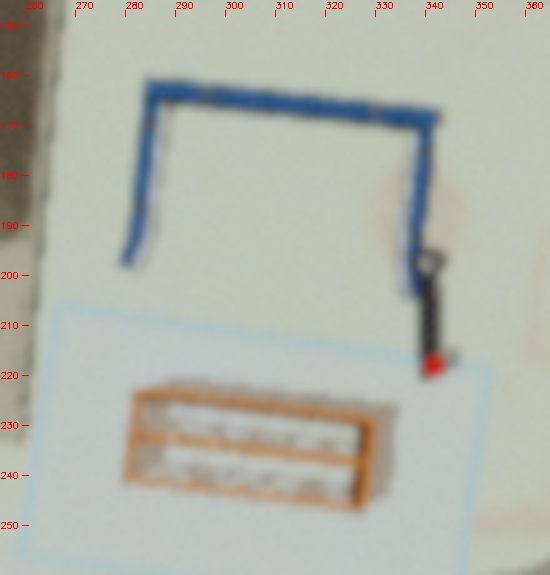

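The crop shows the rack's upper-side corners at (282.6,223.4), (329.4,227.6), (327,246.6) and (280.4,241). The stop's corners are at about (285,162) and (342,168), the pivot at (340.5,197.5) and the post at (341.4,218).

```bash
python3 - <<'E'
from h import *
P={k:back("top",*a) for k,a in dict(rTL=(282.6,223.2,.078),rTR=(329.4,227.2,.078),rBR=(327,246.8,.078),rBL=(280.4,241.5,.078),
 sL=(285,163.5,.024),sR=(342,168.5,.024),piv=(340.5,197.5,.032),post=(341.4,218,.062),bottle=(402,237,.07)).items()}
for k,v in P.items(): print(k,v.round(4))
f=lambda a,b:np.degrees(np.arctan2(*(P[b]-P[a])[[1,0]]))
print("rack L->R",f('rTL','rTR'),f('rBL','rBR'),np.linalg.norm(P['rTL']-P['rTR']),np.linalg.norm(P['rTL']-P['rBL']),"stop",f('sL','sR'),np.linalg.norm(P['sL']-P['sR']))
# depth-based top points
d=np.load("pics/top0.npy");m=vision.camera_model("top");T=m["camera_from_world"];K=m["intrinsics"]
v,u=np.mgrid[150:260,255:365];z=d[150:260,255:365]
c=np.stack([(u-K[0,2])/K[0,0]*z,(v-K[1,2])/K[1,1]*z,z],-1)
w=(c-T[:3,3])@T[:3,:3]
for lo,hi in((.066,.09),(.013,.034),(.045,.066)):
    s=(w[...,2]>lo)&(w[...,2]<hi);q=w[s];print(lo,s.sum(),u[s].min(),u[s].max(),v[s].min(),v[s].max(),q.mean(0))
s=(w[...,2]>.066)&(w[...,2]<.09);print(cv2.minAreaRect(w[s][:,:2].astype(np.float32)*1000))
s=(w[...,2]>.013)&(w[...,2]<.034)&(w[...,0]>.59)&(u<346);print(cv2.minAreaRect(w[s][:,:2].astype(np.float32)*1000))
E
```

```text
rTL [ 0.5246 -0.1817  0.078 ]
rTR [ 0.5146 -0.3275  0.078 ]
rBR [ 0.4537 -0.3206  0.078 ]
rBL [ 0.4677 -0.1758  0.078 ]
sL [ 0.7206 -0.1876  0.024 ]
sR [ 0.7074 -0.3725  0.024 ]
piv [ 0.6123 -0.3674  0.032 ]
post [ 0.5447 -0.3668  0.062 ]
bottle [ 0.488  -0.5556  0.07  ]
rack L->R -93.93973351947768 -95.54013125162642 0.14611644022646983 0.05724738172490533 stop -94.07009714277692 0.18537537459926162
0.066 261 261 342 156 246 [ 0.50314228 -0.24634322  0.07717041]
0.013 644 260 360 150 257 [ 0.66865347 -0.28124733  0.02154568]
0.045 45 258 343 159 244 [ 0.53057024 -0.27646394  0.05479315]
((565.1945190429688, -201.1788330078125), (322.6202392578125, 175.90167236328125), 52.55912780761719)
((685.6953735351562, -250.5177764892578), (254.18898010253906, 173.99462890625), 86.01166534423828)
```

```bash
python3 - <<'E'
from h import *
im=cv2.imread("pics/top0.png").astype(float);B,G,R=im[...,0],im[...,1],im[...,2]
def edges(prof,off):
    t=(prof.max()+np.median(prof))/2;i=np.where(prof>t)[0];a,b=i[0],i[-1]
    return (off+a-(prof[a]-t)/(prof[a]-prof[a-1]),off+b+(prof[b]-t)/(prof[b]-prof[b+1]))
blue=B-R;org=R-B
print("stop cols");S=[]
for u in range(290,338,4):
    a,b=edges(blue[155:180,u],155);S.append((back("top",u,a,.024),back("top",u,b,.024)))
S=np.array(S)
for j in(0,1):
    k=np.polyfit(S[:,j,1],S[:,j,0],1);print("x=",k,"yaw",np.degrees(-np.arctan(k[0])))
print("thick",(S[:,0,0]-S[:,1,0]).mean())
for v in range(170,192,4):
    l=edges(blue[v,272:310],272);r=edges(blue[v,320:352],320)
    print(v,[back("top",x,v,.016)[:2].round(4) for x in l+r])
for v in (164,166,168):
    l=edges(blue[v,272:350],272); print('stopends',v,[back("top",x,v,.024)[:2].round(4) for x in l])
print("rack ends")
for v in range(227,241,2):
    a,b=edges(org[v,270:345],270);p,q=back("top",a,v,.078),back("top",b,v,.078);print(v,p[:2].round(4),q[:2].round(4),np.linalg.norm(p-q).round(4))
print("rack sides")
for u in range(286,326,4):
    a,b=edges(org[212:255,u],212);print(u,back("top",u,a,.078)[:2].round(4),back("top",u,b,.075)[:2].round(4))
E
```

```text
stop cols
x= [0.09505204 0.74773782] yaw -5.4297673104174144
x= [0.09413917 0.73662176] yaw -5.377927800550676
thick 0.01087677214746057
170 [array([ 0.7004, -0.1799]), array([ 0.7006, -0.1913]), array([ 0.7034, -0.3568]), array([ 0.7036, -0.3703])]
174 [array([ 0.6873, -0.1799]), array([ 0.6874, -0.1894]), array([ 0.6903, -0.3588]), array([ 0.6905, -0.3694])]
178 [array([ 0.6742, -0.1787]), array([ 0.6743, -0.1883]), array([ 0.6772, -0.3584]), array([ 0.6774, -0.3685])]
182 [array([ 0.6611, -0.1774]), array([ 0.6612, -0.1868]), array([ 0.6641, -0.3574]), array([ 0.6643, -0.3671])]
186 [array([ 0.648 , -0.1758]), array([ 0.6482, -0.1883]), array([ 0.651, -0.356]), array([ 0.6512, -0.3661])]
190 [array([ 0.6349, -0.1752]), array([ 0.6351, -0.1845]), array([ 0.638 , -0.3544]), array([ 0.6381, -0.3644])]
stopends 164 [array([ 0.7189, -0.1851]), array([ 0.7205, -0.2772])]
stopends 166 [array([ 0.7123, -0.1844]), array([ 0.7148, -0.3257])]
stopends 168 [array([ 0.708 , -0.3135]), array([ 0.709 , -0.3702])]
rack ends
227 [ 0.5128 -0.1778] [ 0.5151 -0.3195] 0.1417
229 [ 0.5065 -0.1772] [ 0.509  -0.3296] 0.1525
231 [ 0.5003 -0.1763] [ 0.5028 -0.3294] 0.153
233 [ 0.4941 -0.1763] [ 0.4966 -0.3284] 0.1521
235 [ 0.4879 -0.1771] [ 0.4904 -0.3276] 0.1505
237 [ 0.4817 -0.1769] [ 0.4841 -0.3272] 0.1503
239 [ 0.4754 -0.1736] [ 0.4779 -0.3267] 0.1531
rack sides
286 [ 0.5278 -0.1923] [ 0.4692 -0.1932]
290 [ 0.5287 -0.2047] [ 0.4667 -0.2057]
294 [ 0.528  -0.2172] [ 0.4651 -0.2182]
298 [ 0.5264 -0.2296] [ 0.4653 -0.2306]
302 [ 0.5251 -0.2421] [ 0.4623 -0.2431]
306 [ 0.5232 -0.2546] [ 0.4626 -0.2555]
310 [ 0.5221 -0.267 ] [ 0.4599 -0.268 ]
314 [ 0.5203 -0.2795] [ 0.4585 -0.2805]
318 [ 0.5192 -0.292 ] [ 0.4569 -0.2929]
322 [ 0.518  -0.3044] [ 0.4551 -0.3054]
```

Fitted dock pose: yaw ≈ -5.1°, origin (0.670, -0.273). The heel is at (0.523, -0.255), 148 mm from it and 5 mm left, which agrees with the given ranges. The latch is at about 0.29 rad. Next I go above the robot side of the rack with the fingers shut and the tool's x along the dock's x.

```bash
python3 -m inch '[[0,50,-36,0,0.1],[0,100,-72,10,0.2],[0,145,-105,25,0.3],[0,190,-140,40,0.445],[0,235,-172,55,0.445],[0,280,-205,65,0.445],[0,315,-231,70,0.445],[0,326,-239,70,0.445]]'; python3 -c "
from rig import bot
s=bot.read_state();print(s['position'],s['tcp_rot'],s['qvel'].max(),s['force'])"
```

```text
time_s: 0.9
position: [0.434, -0.2551, 0.1531]
tcp_rot: [[0.996, -0.089, -0.001], [-0.089, -0.996, 0.003], [-0.001, -0.003, -1.0]]
force: [0.7, -0.3, -0.1]
opening: 0.355
[ 0.43402358 -0.25513467  0.15310046] [[ 0.99606131 -0.08866046 -0.00109089]
 [-0.08865729 -0.99605861  0.00266892]
 [-0.00132322 -0.00256169 -0.99999584]] 56.45159550302746 [ 0.71139684 -0.25519393 -0.06644878]
```

```bash
python3 -m inch '[[0,1,-8,30,0],[0,1,-8,60,0],[0,1,-8,84,0],[0,1,-8,88,0],[0,1,-8,88,0],[0,1,-8,88,0]]'; python3 - <<'E'
from h import *
p,d=vision.capture("side"); crop(p[:,:,::-1].copy(),200,170,350,290,5,"pics/s1.png")
E
```

```text
time_s: 1.5
position: [0.4361, -0.2477, 0.0659]
tcp_rot: [[0.996, -0.089, 0.0], [-0.089, -0.996, 0.002], [-0.0, -0.002, -1.0]]
force: [0.6, 0.1, -0.3]
opening: 0.003
```

View pics/s1.png

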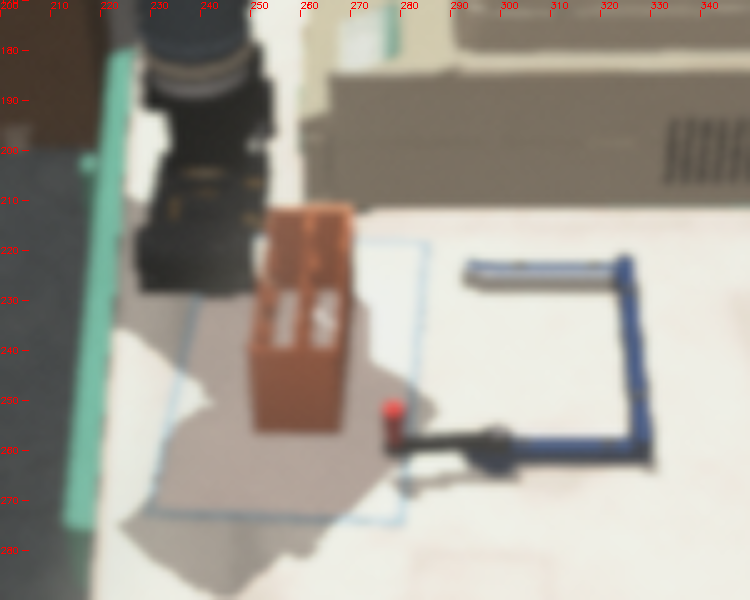

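The picture shows the shut fingers just behind the rack rim (≈253, 215), in line with its middle. Now I push along the arc.

```bash
python3 -m inch '[[0,8,0,0,0],[0,14,0,0,0],[0,20,0,-2,0],[0,26,0,-5,0],[0,32,0,-8,0],[0,38,0,-11,0]]';python3 -m inch '[[0,6,0,-3,0],[0,12,0,-5,0],[0,18,0,-7,0],[0,24,0,-8,0]]'; python3 - <<'E'
from h import *
p,d=vision.capture("side"); crop(p[:,:,::-1].copy(),200,170,350,290,5,"pics/s2.png")
E
```

```text
time_s: 2.15
position: [0.4747, -0.2513, 0.0776]
tcp_rot: [[0.996, -0.089, 0.001], [-0.089, -0.996, 0.001], [0.001, -0.001, -1.0]]
force: [-0.7, -0.3, 1.9]
opening: 0.007
time_s: 2.55
position: [0.4992, -0.2535, 0.0858]
tcp_rot: [[0.996, -0.089, 0.001], [-0.089, -0.996, 0.001], [0.001, -0.001, -1.0]]
force: [-0.2, 0.8, 0.5]
opening: 0.005
```

View pics/s2.png

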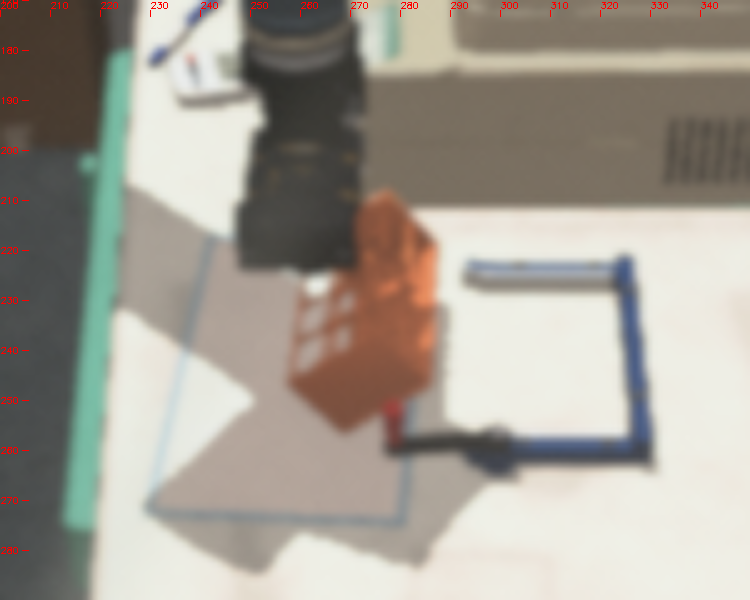

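The rack is tipping cleanly about its heel (≈(268, 256)), roughly 35° over. I keep going until it falls.

```bash
python3 -m inch '[[0,5,0,-1,0],[0,10,0,-1,0],[0,14,0,-1,0],[0,16,0,-1,0],[0,16,0,-1,0],[0,16,0,-1,0],[0,16,0,-1,0]]'; python3 - <<'E'
from h import *
p,d=vision.capture("side"); crop(p[:,:,::-1].copy(),200,170,350,290,5,"pics/s3.png")
E
```

```text
time_s: 3.3
position: [0.5161, -0.2553, 0.0869]
tcp_rot: [[0.996, -0.089, 0.002], [-0.089, -0.996, -0.0], [0.002, -0.0, -1.0]]
force: [-0.2, 0.3, 0.8]
opening: 0.003
```

View pics/s3.png

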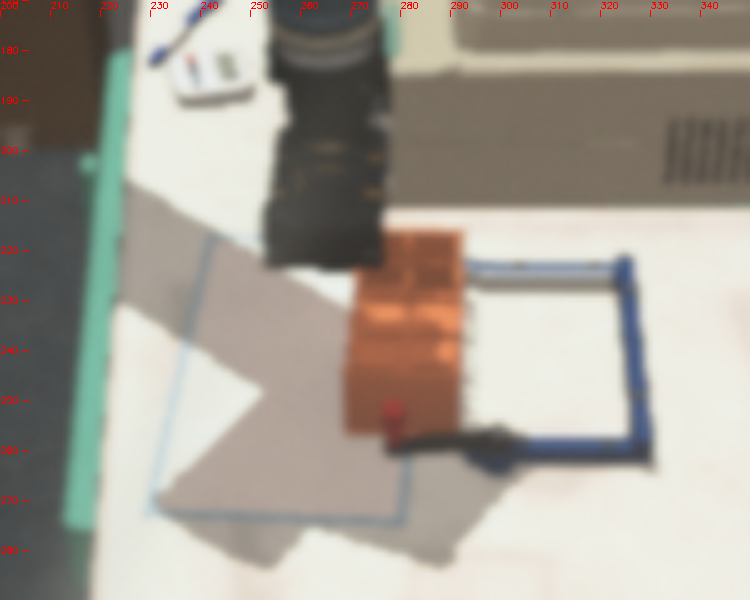

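The rack stands upright, its lower edge running from about (269,256) to (292,257), in front of the dock. Next: back off, open the fingers for two wide contact points, and lower.

```bash
python3 -m inch '[[0,-12,0,0,0],[40,-25,-1,0,0],[87,-28,-1,20,0],[87,-28,-1,45,0],[87,-28,-1,65,0],[87,-28,-1,72,0],[87,-28,-1,72,0],[87,-28,-1,72,0]]'; python3 -m inch '[[87,6,0,0,0],[87,12,0,0,0],[87,18,0,0,0],[87,24,0,0,0],[87,32,0,0,0],[87,40,0,0,0]]'
```

```text
time_s: 4.15
position: [0.4885, -0.2521, 0.0155]
tcp_rot: [[0.996, -0.089, 0.003], [-0.089, -0.996, -0.0], [0.003, 0.0, -1.0]]
force: [0.7, 0.2, 0.0]
opening: 0.553
time_s: 4.75
position: [0.5286, -0.2553, 0.0155]
tcp_rot: [[0.996, -0.089, 0.002], [-0.089, -0.996, 0.0], [0.002, -0.0, -1.0]]
force: [-1.1, -0.0, 0.5]
opening: 0.99
```

```bash
python3 -m inch '[[87,10,1,0,0],[87,20,2,0,0],[87,30,3,0,0],[87,40,4,0,0],[87,50,4,0,0],[87,60,5,0,0],[87,70,5,0,0],[87,78,5,0,0]]'; python3 - <<'E'
from h import *
p,d=vision.capture("top"); crop(p[:,:,::-1].copy(),255,145,365,260,5,"pics/t2.png")
E
```

```text
time_s: 5.55
position: [0.6068, -0.2674, 0.0156]
tcp_rot: [[0.996, -0.089, 0.002], [-0.089, -0.996, -0.0], [0.002, -0.0, -1.0]]
force: [-0.8, 0.5, -1.1]
opening: 0.998
```

View pics/t2.png

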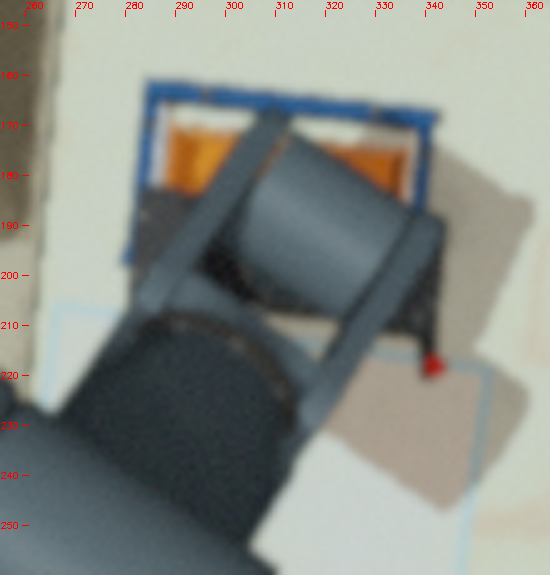

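The rack is between the rails and square, with its front edge at v≈172 against the stop's inner face at v≈167. I push on slowly until contact.

```bash
python3 -m inch '[[87,5,0,0,0],[87,9,0,0,0],[87,12,0,0,0],[87,14,0,0,0],[87,16,0,0,0]]'; python3 -m inch '[[87,1.5,0,0,0],[87,3,0,0,0]]';python3 -m inch '[[87,1,0,0,0],[87,2,0,0,0]]'
```

```text
time_s: 6.1
position: [0.6235, -0.2689, 0.0159]
tcp_rot: [[0.996, -0.089, 0.003], [-0.089, -0.996, -0.0], [0.003, 0.0, -1.0]]
force: [-6.1, -0.3, 3.8]
opening: 0.998
time_s: 6.3
position: [0.6234, -0.2687, 0.0159]
tcp_rot: [[0.996, -0.089, -0.004], [-0.089, -0.996, 0.002], [-0.004, -0.001, -1.0]]
force: [-10.4, -0.4, 7.0]
opening: 0.998
time_s: 6.5
position: [0.6232, -0.2687, 0.016]
tcp_rot: [[0.996, -0.09, -0.009], [-0.09, -0.996, 0.003], [-0.009, -0.002, -1.0]]
force: [-8.5, -0.2, 6.3]
opening: 1.001
```

Home: force rose to about 10 N at TCP x 0.6235, against 0.624 predicted. I retreat straight back, raise, and check with a picture.

```bash
python3 -m inch '[[87,-10,0,0,0],[87,-25,0,0,0],[87,-40,0,0,0],[87,-45,0,-20,0],[60,-50,0,-60,0],[0,-55,0,-100,0],[0,-80,20,-120,0],[0,-100,60,-120,0]]'; python3 -m inch '[[0,-40,40,0,0],[0,-50,80,0,0],[0,-50,100,0,0],[0,-50,100,0,0]]';python3 - <<'E'
from h import *
p,d=vision.capture("top"); crop(p[:,:,::-1].copy(),255,145,365,260,5,"pics/t3.png")
E
```

```text
time_s: 7.3
position: [0.5213, -0.3192, 0.1408]
tcp_rot: [[0.996, -0.085, -0.002], [-0.085, -0.996, -0.002], [-0.002, 0.002, -1.0]]
force: [0.1, -0.9, -0.3]
opening: 0.72
time_s: 7.7
position: [0.4627, -0.4189, 0.1416]
tcp_rot: [[0.996, -0.089, 0.002], [-0.089, -0.996, -0.006], [0.002, 0.006, -1.0]]
force: [-0.1, -0.4, 1.0]
opening: 0.357
```

View pics/t3.png

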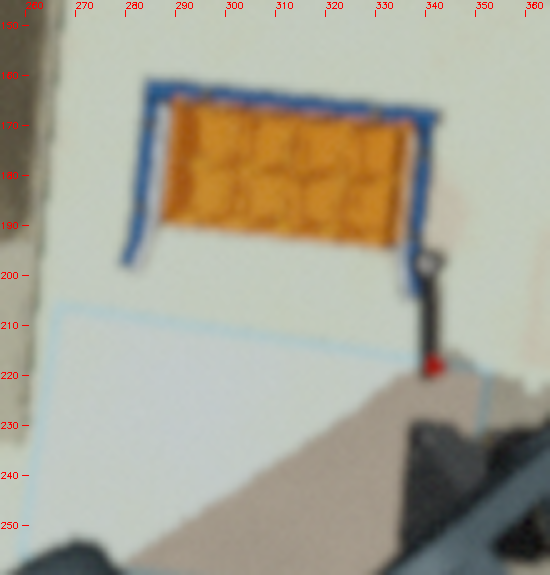

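The rack is home: its front edge touches the stop (v≈166–170) with even margins at the rails. Next the fingers go down on the outer side of the red post (341.5, 218).

```bash
python3 -m inch '[[0,40,-7,0,0],[0,81,-14,20,0],[0,81,-14,60,0],[0,81,-14,95,0],[0,81,-14,101,0],[0,81,-14,101,0]]'; python3 - <<'E'
from h import *
from scipy.optimize import brentq
s=bot.read_state();p=s['position'];R=s['tcp_rot'];a=R[:2,0];b=R[:2,1];print(p)
piv=np.array([.613,-.367])
for f in np.r_[180:84:-8,84.9]:
    w=np.radians(f);u=np.array([np.cos(w),np.sin(w)]);t=np.array([u[1],-u[0]])
    g=lambda d:np.hypot(max(abs(d*t@a)-.0095,0),max(abs(d*t@b)-.015,0))-.0065
    C=piv+.068*u-brentq(g,.001,.06)*t-p[:2];print(f,(1000*np.array([C@a,C@b])).round(1))
E
```

```text
time_s: 8.35
position: [0.5445, -0.4074, 0.0389]
tcp_rot: [[0.996, -0.086, -0.002], [-0.086, -0.996, -0.0], [-0.002, 0.0, -1.0]]
force: [-0.4, 0.2, -0.8]
opening: 0.004
[ 0.5444614  -0.40738694  0.03888459]
180.0 [ -1.1 -18.8]
172.0 [ -4.3 -28.3]
164.0 [ -6.1 -37.7]
156.0 [ -6.9 -46.8]
148.0 [ -6.7 -55.7]
140.0 [ -4.8 -65.4]
132.0 [ -0.6 -75.7]
124.0 [  6.1 -86.1]
116.0 [ 13.8 -94.9]
108.0 [  22.3 -102. ]
100.0 [  31.3 -107.6]
92.0 [  40.6 -111.7]
84.9 [  49.  -114.2]
```

```bash
python3 -m inch '[[0,0,-10,0,0],[0,-1,-19,0,0],[0,-4,-28,0,0],[0,-6,-38,0,0],[0,-7,-47,0,0],[0,-7,-56,0,0],[0,-5,-65,0,0]]'; python3 -m inch '[[0,4,-10,0,0],[0,11,-21,0,0],[0,19,-30,0,0],[0,27,-37,0,0],[0,36,-42,0,0]]'; python3 -m inch '[[0,9,-4,0,0],[0,14,-6,0,0],[0,18,-7,0,0]]'; python3 - <<'E'
from h import *
p,d=vision.capture("side"); crop(p[:,:,::-1].copy(),230,190,350,290,6,"pics/s4.png")
E
```

```text
time_s: 9.05
position: [0.5453, -0.3418, 0.0392]
tcp_rot: [[0.996, -0.087, -0.001], [-0.087, -0.996, -0.001], [-0.001, 0.001, -1.0]]
force: [0.3, -1.9, -0.2]
opening: 0.005
time_s: 9.55
position: [0.5851, -0.3018, 0.0387]
tcp_rot: [[0.996, -0.086, -0.003], [-0.086, -0.996, 0.0], [-0.003, -0.0, -1.0]]
force: [-1.0, -0.9, -1.1]
opening: 0.003
time_s: 9.85
position: [0.6043, -0.2961, 0.0386]
tcp_rot: [[0.996, -0.085, -0.003], [-0.085, -0.996, 0.0], [-0.003, -0.0, -1.0]]
force: [-0.6, -0.7, 1.0]
opening: 0.002
```

View pics/s4.png

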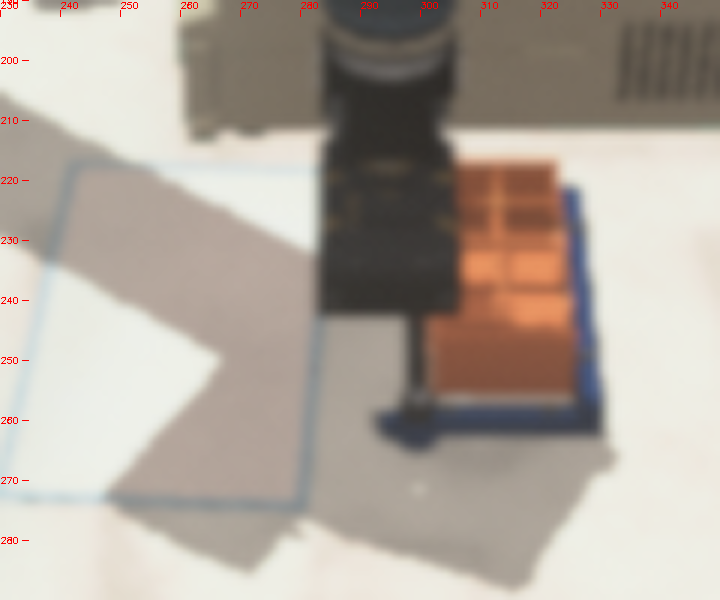

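The arm now lies across behind the rack (≈(298, 250)). I press gently until the fixed stop shows as a force.

```bash
python3 -m inch '[[0,1,0,0,0],[0,2,0,0,0]]'; python3 -m inch '[[0,1,0,0,0],[0,2,0,0,0]]';  python3 -m inch '[[0,1,0,0,0],[0,1.5,0,0,0]]'
```

```text
time_s: 10.1
position: [0.6051, -0.2962, 0.0385]
tcp_rot: [[0.996, -0.085, -0.006], [-0.085, -0.996, 0.001], [-0.006, -0.001, -1.0]]
force: [-5.7, 0.3, 2.9]
opening: 0.007
time_s: 10.3
position: [0.6052, -0.2961, 0.0384]
tcp_rot: [[0.996, -0.086, -0.01], [-0.085, -0.996, 0.003], [-0.01, -0.002, -1.0]]
force: [-7.1, 0.0, 4.3]
opening: 0.006
time_s: 10.5
position: [0.605, -0.2961, 0.0385]
tcp_rot: [[0.996, -0.086, -0.013], [-0.086, -0.996, 0.004], [-0.013, -0.003, -1.0]]
force: [-7.3, 0.5, 5.0]
opening: 0.004
```

The arm stopped hard at about 7 N, at the predicted place. I hold, back off, raise and check.

```bash
python3 -m inch '[[0,0,0,0,0],[0,-10,0,0,0],[0,-30,0,0,0],[0,-50,0,-20,0],[0,-60,10,-60,0],[0,-80,50,-100,0],[0,-100,95,-110,0],[0,-110,130,-110,0]]'; python3 -m inch '[[0,-30,40,0,0],[0,-30,60,0,0],[0,-30,60,0,0],[0,-30,60,0,0]]';python3 - <<'E'
from h import *
p,d=vision.capture("top"); cv2.imwrite("pics/t4full.png",p[:,:,::-1]); c=p[:,:,::-1].copy(); crop(c,255,145,365,260,5,"pics/t4.png")
# change of other things vs the start
a=cv2.imread("pics/top0.png")
for n,(u,v) in dict(bottle=(402,237),pipette=(435,268),timer=(195,255),marker=(167,261),dish=(123,262)).items():
    q=np.s_[v-14:v+14,u-18:u+18];print(n,np.abs(a[q].astype(int)-c[q]).mean().round(1))
E
```

```text
time_s: 11.3
position: [0.4866, -0.4192, 0.153]
tcp_rot: [[0.996, -0.085, -0.007], [-0.085, -0.996, -0.002], [-0.007, 0.003, -1.0]]
force: [0.1, 0.1, -0.3]
opening: 0.004
time_s: 11.7
position: [0.4516, -0.4764, 0.1531]
tcp_rot: [[0.996, -0.086, -0.006], [-0.086, -0.996, -0.002], [-0.006, 0.002, -1.0]]
force: [-1.0, 0.0, 0.5]
opening: 0.003
bottle 83.6
pipette 34.3
timer 3.3
marker 3.3
dish 3.2
```

View pics/t4.png

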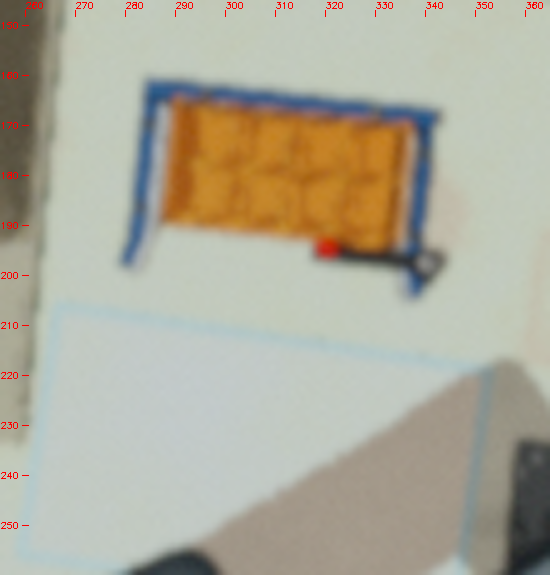

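The arm lies parallel to and just behind the rack (post at (320.5, 194.7)), and the rack is still home. The bottle and pipette patches only differ because the robot arm covers them, and the tool never came near either. I'll measure the latch angle and hand in.

```bash
python3 - <<'E'
from h import *
q=back("top",320.5,194.7,.062)[:2]-[.613,-.367]
print("r",np.linalg.norm(q),"latch",np.radians(200-(np.degrees(np.arctan2(q[1],q[0]))+5.1)))
p,d=vision.capture("side");a=cv2.imread("pics/side0.png")[:,:,::-1].astype(int)
for n,(u,v) in dict(bottle=(263,308),pipette=(230,340)).items():
    s=np.s_[v-12:v+12,u-8:u+12];print(n,np.abs(a[s]-p[s]).mean().round(1))
print(bot.hand_in())
E
```

```text
r 0.0668988350511042 latch 1.894268191219494
bottle 40.3
pipette 0.4
the job is handed in; nothing more can be done
None
```

The job is handed in. The rack stands home in the dock with the retaining arm closed behind it, and nothing I measured is outside the limits. `hand_in` gives no verdict, and I could not confirm the bottle's position.

- **Tipping:** I pushed the rack over its heel with shut fingers, and it landed upright on its foot.
- **Docking:** I pushed it into the dock with the fingers open for two contact points. It met the end stop within 0.5 mm of the predicted place. The final top picture shows it square and against the stop.
- **Retaining arm:** I then swung the arm by its post until it met its fixed stop. In the final top picture the latch measures about 1.89 rad (limit 1.8), with the post 67 mm from the pivot (68 mm expected).
- **Forces:** The highest tool-force readings I took were about 12 N at the end stop and 9 N at the arm's stop. These are readings at the end of each move, so peaks in between were not seen.
- **Other things on the bench:** Image comparison shows the timer, marker, dish and pipette unmoved. The bottle check was not clean: its patch changed by 83.6 grey levels in the top view and 40.3 in the side view. I put that down to the robot arm, and its shadow in the side view, covering it. By the planned path the tool stayed clear of it.

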